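# Gauge a kiln post: through the go gap, stopped at the no-go gap

### The arm

A 7-joint arm with a two-finger parallel gripper is mounted at the origin on the work surface. World frame = base frame: x ahead of the robot, y to its left, z up, the work surface at z = 0. Lengths are in mm, angles in rad, forces in N, time in s.
With the tool pointing down it reaches from about 400 to 875 mm from the base axis. Payload 4.4 kg.
Tool frame: the origin (TCP) lies on the centre line of the jaws, within the pads' length; the fingertips stand 8 mm ahead of it and the grasp point (between the pads) lies 11 mm behind it; x points along the fingers, z is the direction in which the jaws open and shut, and the axes are right-handed (so a half turn about x gives the same grasp; the last joint's range is limited). The gripper opens to 85 mm and grips with 20 to 120 N. Pads are 22 mm wide; open, the fingers measure 114 mm over their backs; the gripper's body (76 mm by 85 mm) begins 54 mm behind the grasp point. The pads swing forward as they close: fully open they stand 13 mm farther back than shut.
Start: joints at [1.271, 0.628, 0.038, 1.517, -0.027, 0.996, -0.02], TCP at [150.616, -632.323, 239.313] pointing down, gripper open.
Joint ranges: [-3.06, 3.06], [-0.37, 2.12], [-1.25, 1.32], [0.18, 2.47], [-1.1, 4.24], [0.23, 1.98], [-2.94, 2.94]. Speed limits (rad/s): [2.57, 2.57, 3.14, 3.14, 3.14, 3.14, 3.14].

### API

Orientations are given as [roll, pitch, yaw] about the fixed x, y, z axes, in that order (R = Rz(yaw) Ry(pitch) Rx(roll)).
In Python, from cell import ctrl, get_image, camera_params gives the robot as it stands. The module is installed in compiled form; this text tells all that it offers.
- The arm moves only by the shell command python3 -m handwheel 'ROWS'. ROWS is text: rows parted by semicolons, each of 7 numbers parted by spaces: the opening, from -1 (shut) to 1 (fully open), then the shift along the tool's x, y, z in mm, then the turn, a rotation vector about the tool's x, y, z in rad. In form: grip x y z wx wy wz; .... A call has 1 to 10 rows; each row shifts and turns the pose as measured when the row begins, along the tool's axes as they then stand; what a row does not reach is not made up. A row lasts 1/10 s, in which the tool goes at most 50 mm and 8.59 degrees, less where a joint would pass 70% of its speed; a pose out of reach is approached as far as the arm can. A call with a gripper value outside its range is refused whole. The fingers move at their own pace and stop on an object; the grip force is fixed at half the most. Time passes only in rows, so rows that do not move let the fingers close. It gives the time, the measured TCP pose, the force and the opening at its end, in the units of the state.
- ctrl.read_state(): the state, without advancing time (a new reading comes with each control period).
- get_image(name): name is "scene" or "top" or "wrist"; returns the picture (384x512x3 uint8, blue, green, red); there is no depth.
- camera_params(name): a dict with "fx", "fy", "cx", "cy" (pixels), "eye" and "orientation" of the camera in the world. Camera axes: x right, y up, looking along -z (the intrinsics and any distortion apply to the point x, -y, -z); pixel columns grow to the right and rows downward; lengths in mm; the calibration is good to about 2 mm. A picture is of the moment at which its call begins: read the wrist's pose just before it. camera_params takes no time and is no camera call; for the wrist camera it gives the pose at the moment of the call.
- ctrl.finish_job(): hands the job in, once; it reports no verdict.
The state is a dict: "clock": time; "qpos": joint angles; "qd": joint speeds; "tau": joint torques, N m; "eef_pos": TCP position; "tool_rot": TCP orientation; "force": force on the tool from outside, world axes, zero at the start; "torque": the same for the moment, N m; "width": finger opening in mm.
Only numpy, scipy, OpenCV 4.12 (cv2) and the standard library are available. Lean on these libraries where they do the work, as an engineer would, in place of code of your own. Each camera call takes 0.05 s, during which the arm holds its last target.

### The job

Check the slim round kiln post in the plate gauge on the bench: holding it upright, push it in at the flared mouth and on through the go gap, then press it against the narrower no-go gap behind with a gentle push of about 1 kg (10 N, never more than 20 N on the gauge) for about a second; it must be stopped there. Then lift it out, set it down gently, upright and free, on the bare square kiln shelf, and leave the other posts and the cup where they are.

Things in the scene. Friction and masses are not known exactly. Their poses are not given: they have to be found in the camera images.
- post_center (a point): The post to be checked: a plain solid cylinder of pale fired ceramic, 24 mm in diameter, 110 mm tall, about 0.1 kg, standing upright on the ware board. The point is at its centre, half-way up (55 mm above its foot); z along its axis.
- gauge: Steel plate gauge fixed to the bench, 146 mm long, 95 mm wide. Origin on the bench under its middle; +x is the way a post is pushed through, y across, z up. The plate spans 36 to 50 mm above the bench; its slot is open above and, between the side feet, down to the bench, so a post goes through level with its foot just clear of the bench. An 8 mm high crossbar lies at x = 60 to 72 mm.
- go_gap (a point): Middle of the go gap (25.5 mm wide, centred on the gauge's y = 0, from x = -40 to -15 mm in the gauge's frame), at mid-thickness of the plate, 43 mm above the bench. Before it the flared mouth narrows from 72 mm wide at x = -74 mm. The steel does not give; more than 20 N spoils it.
- chamber (a point): A point on the middle line in the 44 mm wide chamber behind the go gap, at gauge x = 0, 43 mm above the bench; from the chamber a post can be lifted straight up. The no-go gap beyond it, 19 mm wide on the same middle line, is in a jaw block that is set anew each time and not measured: its near face lies between gauge x = 16 and 42 mm; a 24 mm post stops with its axis about 7 mm before that face.
- ware_board: Plywood board, 200 (x) by 220 (y) by 12 mm thick, fixed on the bench; three posts stand on it. Origin at the centre of its underside. The post to be checked stands in the half towards -x, the two other posts in the corners at +x.
- kiln_shelf: Bare cream ceramic kiln shelf, a square slab 170 by 170 by 18 mm thick, fixed on the bench. Origin at the centre of its underside; its top is 18 mm above the bench. The checked post goes on it.
- square_post_center (a point): Bystander: a square ceramic post, 32 by 32 by 80 mm, on the ware board; point at its centre.
- tube_post_center (a point): Bystander: a short thick ceramic tube, 40 mm in diameter, 50 mm tall, on the ware board; point at its centre.
- cup_center (a point): Bystander: a terracotta cup, 76 mm across, 75 mm tall, on the bench beyond the gauge; point at its centre.
There are look-alikes about, which are no part of the job. Leave any orange or red look-alike of the part that bears post_center alone. What is shaped like the kiln_shelf but red is not meant.

How it is judged:
By the outcome, as a careful person would: the job done as asked, in the order asked, and still so for the second after the job is handed in, with the robot touching nothing.
It also fails if it takes over 67 s, if anything falls off the work surface, if the arm or the gripper's body presses on something with over 40 N, if the wrist force passes 120 N, or if a joint passes its speed limit or range.

## Working session

There is one attempt and no reset: what is moved stays moved. The work goes in short steps, Python scripts to look and compute and a shell command to move; the robot and the scene stay as the last step left them, time stands still between calls to the robot, and variables do not carry over. Pictures are saved under pics/ and viewed, and the job is handed in when it is done.

```bash
mkdir -p pics; ls; python3 - <<'E'
from cell import ctrl,get_image,camera_params
import cv2
for n in ["scene","top","wrist"]:
    print(n,camera_params(n))
    cv2.imwrite(f"pics/{n}0.png",get_image(n))
print(ctrl.read_state())
E
```

```text
pics
scene {'fx': 394.6399926226786, 'fy': 394.6399926226786, 'cx': 256.77092967046764, 'cy': 185.82348846124518, 'eye': array([891.83236161, 695.87238569, 881.24197013]), 'orientation': array([ 0.76008957, -0.00631071,  2.62880198])}
top {'fx': 383.74945400623244, 'fy': 383.74945400623244, 'cx': 248.37386346137993, 'cy': 189.36125384047037, 'eye': array([ 392.16473219,   18.46687297, 1003.68003124]), 'orientation': array([ 0.1248785 ,  0.00260878, -1.59406425])}
wrist {'fx': 291.3302014780952, 'fy': 291.3302014780952, 'cx': 256.84991162653716, 'cy': 192.1170566555459, 'eye': array([ 215.83641458, -615.6339017 ,  372.86336858]), 'orientation': array([-0.2691449 ,  0.00158836, -1.33746711])}
{'clock': 0.15, 'qpos': array([ 1.27121607,  0.62913608,  0.03845733,  1.51813365, -0.02699145,
        0.99631982, -0.0199925 ]), 'qd': array([ 0.00057169, -0.0043955 , -0.00083773, -0.0045246 ,  0.00113423,
        0.00202328, -0.00129899]), 'tau': array([ 4.44621819e-04, -5.63805199e+01,  1.22770362e+00, -1.93651235e+01,
        1.12713347e-02,  7.36940332e-03, -3.08870847e-05]), 'eef_pos': array([ 150.49276941, -631.85736803,  238.60042876]), 'tool_rot': array([-3.12818332,  1.56931755,  1.81799094]), 'force': array([ 0.0831933 , -0.74729871,  1.03085453]), 'torque': array([0.00447589, 0.0214051 , 0.02858962]), 'width': 85.15038307044843}
```

View pics/scene0.png

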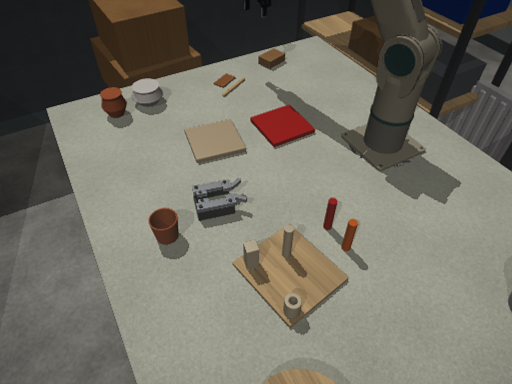

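View pics/top0.png

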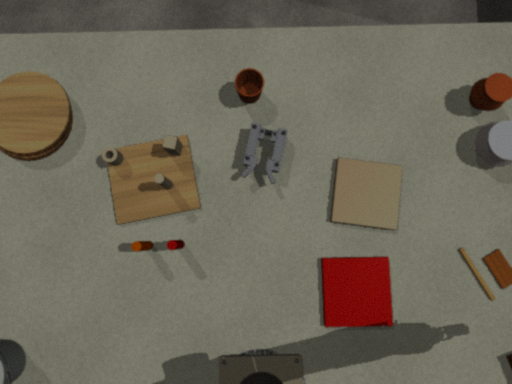

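View pics/wrist0.png

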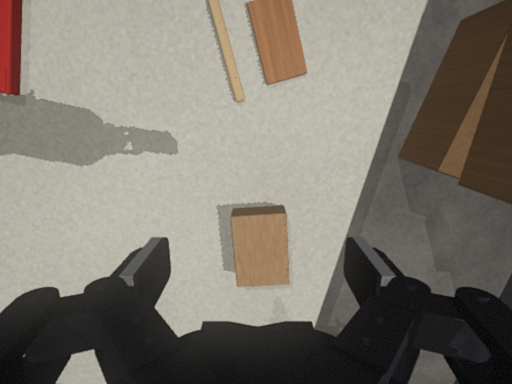

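```bash
cat > h.py <<'E'
import numpy as np,cv2
from scipy.spatial.transform import Rotation as R
def cam(n):
    from cell import camera_params
    return camera_params(n)
def ray(p,u,v):
    d=np.array([(u-p['cx'])/p['fx'],-(v-p['cy'])/p['fy'],-1.0])
    return R.from_euler('xyz',p['orientation']).apply(d)
def onz(p,u,v,z):
    d=ray(p,u,v); e=np.array(p['eye']); return e+d*(z-e[2])/d[2]
def proj(p,X):
    q=R.from_euler('xyz',p['orientation']).inv().apply(np.atleast_2d(X)-p['eye'])
    return np.c_[p['cx']+p['fx']*q[:,0]/-q[:,2], p['cy']-p['fy']*q[:,1]/-q[:,2]]
def crop(img,x0,y0,x1,y1,s,name):
    c=cv2.resize(img[y0:y1,x0:x1],None,fx=s,fy=s,interpolation=cv2.INTER_CUBIC); cv2.imwrite(name,c)
E
python3 - <<'E'
import cv2;from h import *
t=cv2.imread('pics/top0.png');s=cv2.imread('pics/scene0.png')
crop(t,95,115,215,235,5,'pics/t_board.png')
crop(t,220,60,320,200,4,'pics/t_gauge.png')
crop(t,320,145,420,245,4,'pics/t_shelf.png')
crop(s,140,160,260,250,6,'pics/s_gauge.png')
E
```

```text
(no output)
```

View pics/t_board.png

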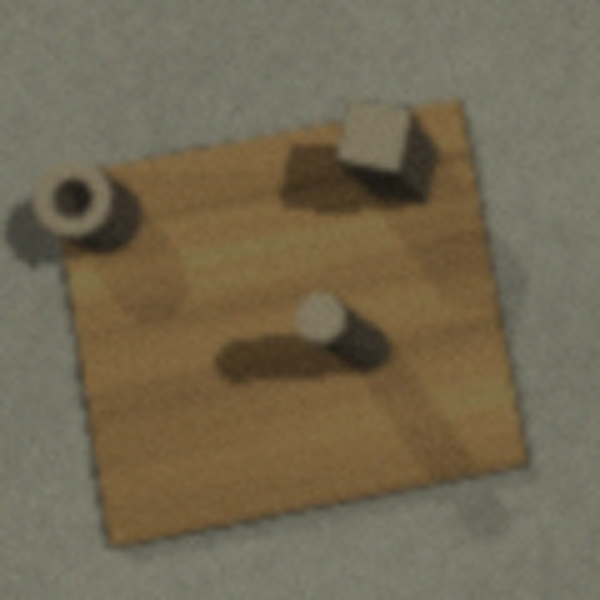

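View pics/t_gauge.png

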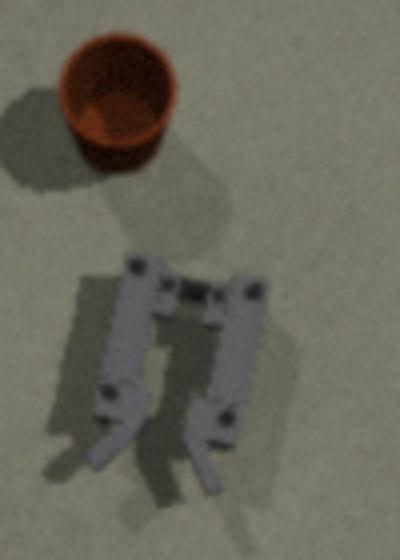

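View pics/t_shelf.png

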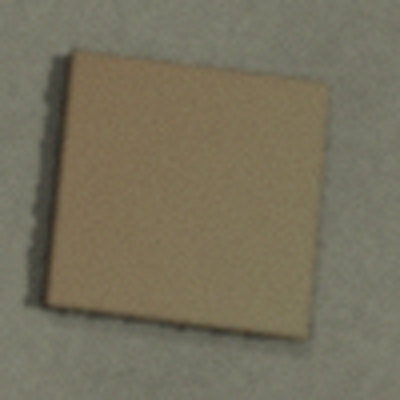

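View pics/s_gauge.png

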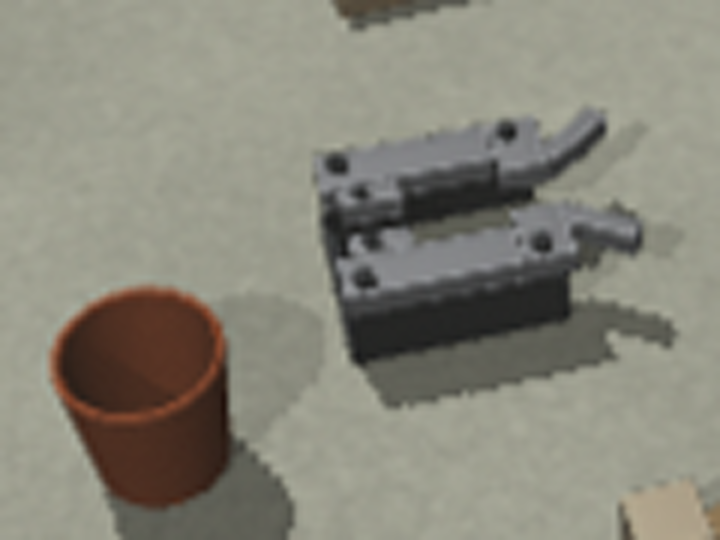

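```bash
python3 - <<'E'
from h import *
p=cam('top'); np.set_printoptions(precision=1,suppress=True)
def c(x,y,s,x0,y0,z): return onz(p,(x+.5)/s-.5+x0,(y+.5)/s-.5+y0,z)
print('post',c(321,317,5,95,115,122))
print('tube',c(74,197,5,95,115,62)); print('sq',c(378,133,5,95,115,92))
B=[c(*q,5,95,115,12) for q in [(462,99),(528,463),(108,546),(58,172)]]
print('board',np.array(B),np.mean(B,0))
S=[c(*q,4,320,145,18) for q in [(72,50),(329,88),(308,338),(48,304)]]
print('shelf',np.array(S),np.mean(S,0))
G=[c(*q,4,220,60,50) for q in [(127,254),(270,277),(95,466),(212,492)]]
print('gauge BL BR ML MR',np.array(G))
a=(G[0]+G[1])/2;b=(G[2]+G[3])/2;print(a,b,a-b,np.linalg.norm(a-b),np.arctan2(*(a-b)[1::-1]),np.arctan2(*(G[0]-G[1])[1::-1])-np.pi/2)
print('go edges',c(147,408,4,220,60,50),c(187,415,4,220,60,50))
print('cup',c(118,88,4,220,60,75))
E
```

```text
post [534.4 225.8 122. ]
tube [607.8 364.1  62. ]
sq [629.2 205.7  92. ]
board [[667.5 177.5  12. ]
 [473.1 144.   12. ]
 [435.3 360.9  12. ]
 [633.  391.2  12. ]] [552.2 268.4  12. ]
shelf [[ 595.3 -217.1   18. ]
 [ 566.2 -383.    18. ]
 [ 404.7 -357.8   18. ]
 [ 430.2 -193.1   18. ]] [ 499.1 -287.8   18. ]
gauge BL BR ML MR [[682.6   6.5  50. ]
 [665.3 -84.4  50. ]
 [545.8  30.   50. ]
 [527.5 -43.1  50. ]]
[673.9 -39.   50. ] [536.6  -6.6  50. ] [137.3 -32.4   0. ] 141.05959995178105 -0.23172584656423975 -0.18827018595197953
go edges [582.1  -3.7  50. ] [577.  -28.8  50. ]
cup [783.2   9.9  75. ]
```

```bash
cat >> h.py <<'E'
def st():
    from cell import ctrl
    s=ctrl.read_state(); M=R.from_euler('xyz',s['tool_rot']).as_matrix()
    return s,M
def to(goal,yawz=None):
    """print shift in tool axes to reach goal pos; and rotvec to get x down, z axis at world yaw yawz"""
    s,M=st(); d=M.T@(np.array(goal)-s['eef_pos'])
    print('t',s['clock'],'pos',s['eef_pos'].round(1),'zyaw',round(np.arctan2(M[1,2],M[0,2]),4),'F',s['force'].round(1),'w',round(s['width'],1),'shift',d.round(1),'xdown',M[:,0].round(4))
    if yawz is not None:
        z=np.array([np.cos(yawz),np.sin(yawz),0]);x=np.array([0,0,-1.]);y=np.cross(z,x)
        T=np.c_[x,y,z]; print('rotvec',R.from_matrix(M.T@T).as_rotvec().round(4))
E
python3 - <<'E'
from h import *
to([540,-10,260],-0.2); to([540,-10,260],-.2+np.pi)
s,M=st();print(M.round(3))
E
```

```text
t 0.15 pos [ 150.5 -631.9  238.6] zyaw -1.337 F [ 0.1 -0.7  1. ] w 85.2 shift [ -20.6  523.  -514.7] xdown [-4.0e-04  1.4e-03 -1.0e+00]
rotvec [-1.137e+00 -1.300e-03 -8.000e-04]
t 0.15 pos [ 150.5 -631.9  238.6] zyaw -1.337 F [ 0.1 -0.7  1. ] w 85.2 shift [ -20.6  523.  -514.7] xdown [-4.0e-04  1.4e-03 -1.0e+00]
rotvec [ 2.0046e+00 -9.0000e-04  1.5000e-03]
[[-0.     0.973  0.232]
 [ 0.001  0.232 -0.973]
 [-1.    -0.    -0.001]]
```

```bash
python3 -m handwheel '1 -2 45 -8 -0.065 0 0;1 -2 45 -8 -0.065 0 0;1 -2 45 -8 -0.065 0 0;1 -2 45 -8 -0.065 0 0;1 -2 45 -8 -0.065 0 0;1 -2 45 -8 -0.065 0 0;1 -2 45 -8 -0.065 0 0;1 -2 45 -8 -0.065 0 0;1 -2 45 -8 -0.065 0 0;1 -2 45 -8 -0.065 0 0'; python3 -c "
from h import *
to([500,6,260],-.2)"
```

```text
clock: 1.15
eef_pos: [495.5, -337.0, 253.1]
tool_rot: [-2.494, 1.562, 3.11]
force: [0.6, -0.3, -0.3]
width: 85.6
t 1.15 pos [ 495.5 -337.   253.1] zyaw -0.6792 F [ 0.6 -0.3 -0.3] w 85.6 shift [  -6.8  269.7 -212. ] xdown [-8.4e-03  3.0e-04 -1.0e+00]
rotvec [-0.4792 -0.0078  0.0034]
```

```bash
python3 -m handwheel '1 -1 30 -24 -0.053 0 0;1 -1 31 -22 -0.053 0 0;1 -1 32 -20 -0.053 0 0;1 -1 33 -18 -0.053 0 0;1 -1 34 -16 -0.053 0 0;1 -1 35 -15 -0.053 0 0;1 -1 36 -13 -0.053 0 0;1 -1 37 -11 -0.053 0 0;1 0 37 -9 -0.053 0 0;1 0 0 0 0 0 0'; python3 - <<'E'
from h import *
from cell import get_image
to([500,6,260],-.2)
p=cam('wrist');img=get_image('wrist');cv2.imwrite('pics/w1.png',img);np.save('w1.npy',p,allow_pickle=True);print(p)
cv2.imwrite('pics/w1b.png',cv2.resize(img,None,fx=1.5,fy=1.5,interpolation=cv2.INTER_CUBIC))
E
```

```text
clock: 2.15
eef_pos: [497.9, 28.2, 260.9]
tool_rot: [2.581, 1.563, 2.414]
force: [-0.2, 0.5, -0.4]
width: 85.7
t 2.15 pos [497.9  28.2 260.9] zyaw -0.1667 F [-0.2  0.5 -0.4] w 85.7 shift [  0.7 -21.6   5.7] xdown [-0.006   0.0054 -1.    ]
rotvec [ 0.0333 -0.0069 -0.0042]
{'fx': 291.3302014780952, 'fy': 291.3302014780952, 'cx': 256.84991162653716, 'cy': 192.1170566555459, 'eye': array([509.95526183,  94.42027481, 395.52820525]), 'orientation': array([-0.26441727,  0.00765908, -0.1671846 ])}
```

View pics/w1b.png

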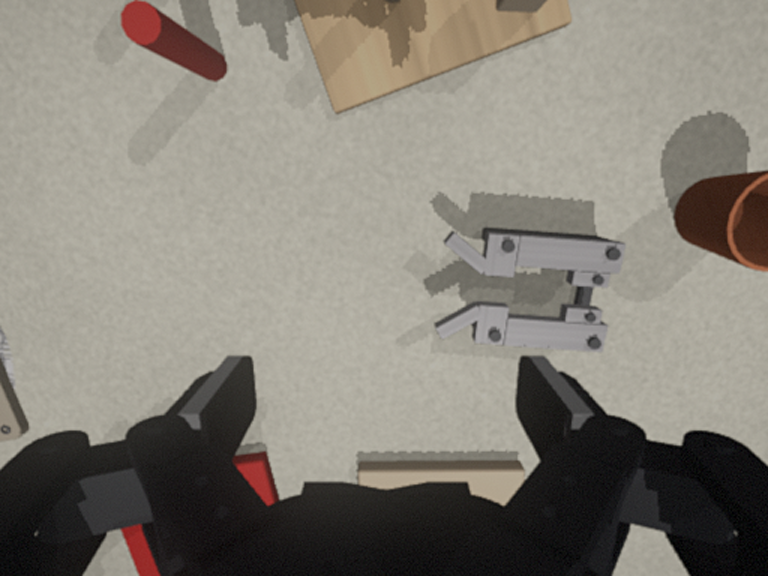

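```bash
python3 - <<'E'
from h import *
crop(cv2.imread('pics/w1.png'),285,140,425,245,5.7,'pics/w1g.png')
E
```

```text
(no output)
```

View pics/w1g.png

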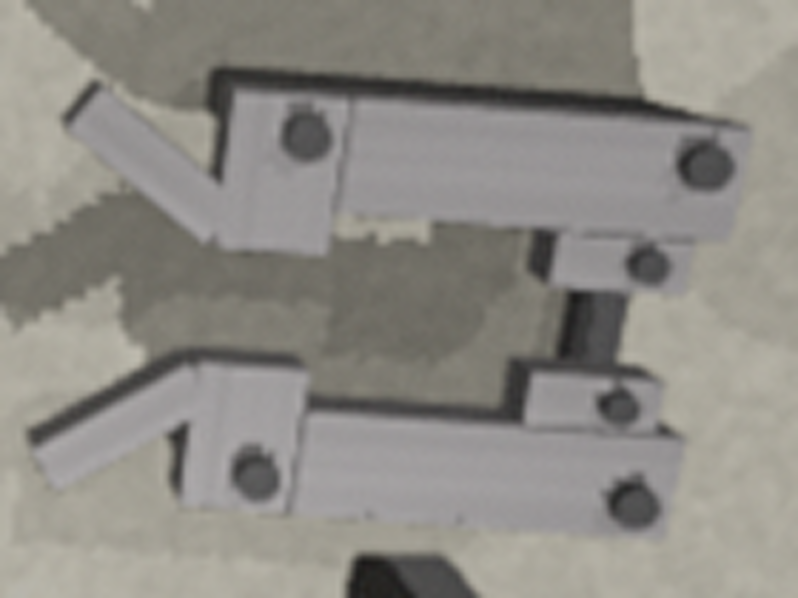

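```bash
python3 - <<'E'
from h import *
np.set_printoptions(precision=1,suppress=True)
p=np.load('w1.npy',allow_pickle=True).item()
def c(x,y,z=50): return onz(p,(x+.5)/5.7-.5+285,(y+.5)/5.7-.5+140,z)[:2]
px=[(222,243),(327,254),(203,360),(308,369),(750,128),(668,537),(235,88),(180,507)]
g=np.array([(-40,12.75),(-15,12.75),(-40,-12.75),(-15,-12.75),(72,47.5),(72,-47.5),(-40,47.5),(-40,-47.5)])
w=np.array([c(*q) for q in px])
gc=g.mean(0);wc=w.mean(0)
U,S,Vt=np.linalg.svd((g-gc).T@(w-wc)); Rm=(U@Vt).T
if np.linalg.det(Rm)<0: print('bad')
yaw=np.arctan2(Rm[1,0],Rm[0,0]);o=wc-Rm@gc
print('yaw',yaw,'origin',o); print((w-o)@Rm-g)
for n,q in dict(jl=(555,260),jr=(526,395),mL=(97,80),mL2=(65,118),mR=(30,438),mR2=(57,487)).items(): print(n,(c(*q)-o)@Rm)
print('jaw faces y', (c(552,287)-o)@Rm,(c(530,370)-o)@Rm)
for x in(-100,-74,-27.5,0): print(x,o+Rm@[x,0])
# top cam check
t=cam('top');print(proj(t,np.r_[o+Rm@[-15,12.75],50]),proj(t,np.r_[o+Rm@[72,47.5],50]),proj(t,np.r_[o+Rm@[72,-47.5],50]))
E
```

```text
yaw -0.2365766861264027 origin [607.3 -20.5]
[[ 2.3  0.8]
 [-0.1  0. ]
 [ 1.6  0.1]
 [-0.4 -0.3]
 [-3.1 -1.6]
 [-1.8  1.2]
 [ 0.7 -0.8]
 [ 0.8  0.5]]
jl [33.6 14.9]
jr [ 32.8 -15.5]
mL [-68.   46.3]
mL2 [-73.8  37.9]
mR [-74.1 -33.2]
mR2 [-67.  -44.3]
jaw faces y [34.  9.] [32.6 -9.8]
-100 [510.   3.]
-74 [535.3  -3.1]
-27.5 [580.5 -14. ]
0 [607.3 -20.5]
[[256.6 156.3]] [[250.4 120.9]] [[286.8 128.6]]
```

```bash
python3 -m handwheel '0.3 0 30 2 0.02 -0.007 -0.004;0.3 0 32 2 0.02 0 0;0.3 0 32 2 0.02 0 0;0.3 0 32 2 0.01 0 0;0.3 0 32 2 0 0 0;0.3 0 25 2 0 0 0;0.3 0 0 0 0 0 0'; python3 - <<'E'
from h import *
from cell import get_image
to([534,226,120],-.237)
p=cam('wrist');img=get_image('wrist');cv2.imwrite('pics/w2.png',img);np.save('w2.npy',p,allow_pickle=True)
print(proj(p,[534.4,225.8,122]),proj(p,[534.4,225.8,12]))
cv2.imwrite('pics/w2b.png',cv2.resize(img,None,fx=1.5,fy=1.5,interpolation=cv2.INTER_CUBIC))
E
```

```text
clock: 2.9
eef_pos: [553.6, 194.3, 257.1]
tool_rot: [-1.589, 1.559, -1.853]
force: [-0.8, -0.2, 0.5]
width: 55.4
t 2.9 pos [553.6 194.3 257.1] zyaw -0.2638 F [-0.8 -0.2  0.5] w 55.4 shift [136.8  27.  -27.1] xdown [-0.0032 -0.0109 -0.9999]
rotvec [-0.0268 -0.0004  0.0114]
[[228.47196802 157.63452044]] [[236.53109524 143.76810183]]
```

View pics/w2b.png

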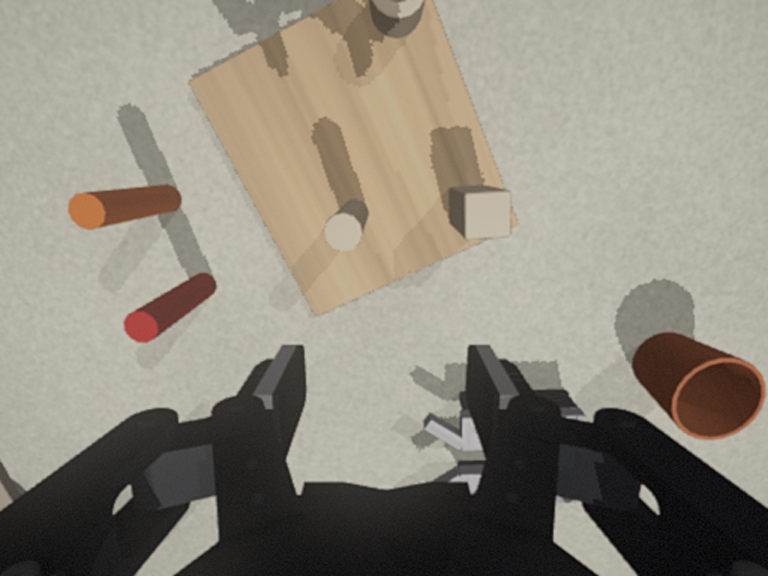

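```bash
python3 - <<'E'
from h import *
p=np.load('w2.npy',allow_pickle=True).item()
img=cv2.imread('pics/w2.png')
a=onz(p,228.7,153.8,122);print(a)
s,M=st()
to([a[0],a[1],100],-.237)
E
```

```text
[535.62865966 229.16480354 122.        ]
t 2.95 pos [553.2 191.8 256.9] zyaw -0.2657 F [-0.4 -0.6 -0.7] w 55.0 shift [156.5  33.6 -26.7] xdown [-0.0041 -0.0134 -0.9999]
rotvec [-0.0287 -0.0007  0.014 ]
```

```bash
python3 -m handwheel '0.3 0 32 -26 -0.029 0 0.014;0.3 0 2 -1 0 0 0;0.3 0 0 0 0 0 0'; python3 - <<'E'
from h import *
from cell import get_image
to([535,227.5,98],-.237)
p=cam('wrist');img=get_image('wrist');cv2.imwrite('pics/w3.png',img);np.save('w3.npy',p,allow_pickle=True)
print(p['eye'],proj(p,[535,227.5,122]))
crop(img,190,130,350,250,5,'pics/w3b.png')
to([535,227.5,98],-.237)
E
```

```text
clock: 3.25
eef_pos: [536.8, 224.8, 255.3]
tool_rot: [-1.682, 1.565, -1.927]
force: [-0.4, -0.5, -0.3]
width: 55.5
t 3.25 pos [536.8 224.8 255.3] zyaw -0.2452 F [-0.4 -0.5 -0.3] w 55.5 shift [157.3   3.1  -2.3] xdown [-0.002  -0.0054 -1.    ]
rotvec [-0.0082 -0.0007  0.0058]
[553.44308781 291.35366387 389.27396024] [[254.76509543 183.09405759]]
t 3.3 pos [536.4 225.5 255.4] zyaw -0.2447 F [-1.   0.5 -0. ] w 55.6 shift [157.4   2.3  -1.6] xdown [-0.0025 -0.0044 -1.    ]
rotvec [-0.0077 -0.0014  0.0048]
```

View pics/w3b.png

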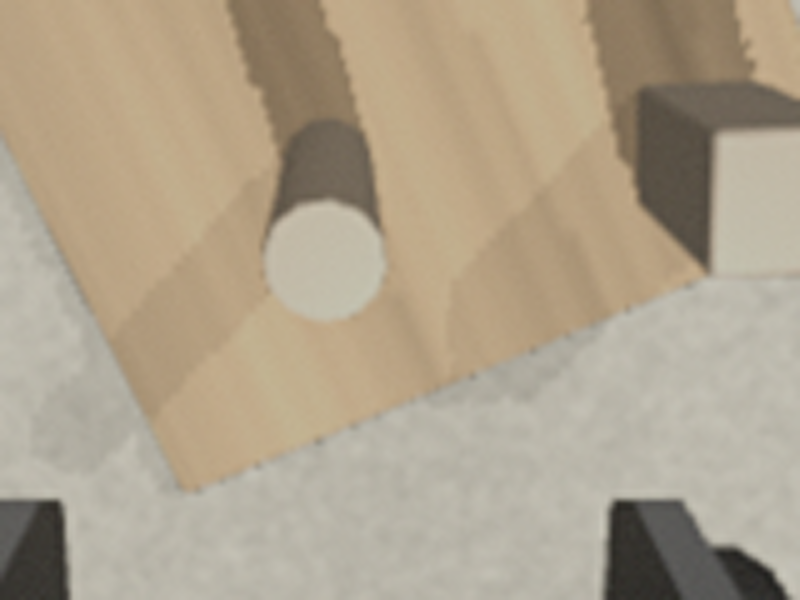

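```bash
python3 -m handwheel '0.3 30 3 -2 -0.008 0 0.005;0.3 35 0 0 0 0 0;0.3 30 0 0 0 0 0;0.3 0 0 0 0 0 0'; python3 - <<'E'
from h import *
to([535,228.5,76],-.237)
E
```

```text
clock: 3.7
eef_pos: [538.1, 222.2, 159.6]
tool_rot: [-0.13, 1.567, -0.375]
force: [-0.5, 0.1, 0.0]
width: 55.5
t 3.7 pos [538.1 222.2 159.6] zyaw -0.2457 F [-0.5  0.1  0. ] w 55.5 shift [83.6  5.4 -4.9] xdown [ 0.0033 -0.0013 -1.    ]
rotvec [-0.0087  0.0035  0.0005]
```

```bash
python3 -m handwheel '0.3 0 6 -5 -0.008 0.0035 0;0.3 20 2 -1 0 0 0;0.3 0 0 0 0 0 0'; python3 - <<'E'
from h import *
to([535,228.5,76],-.237)
E
```

```text
clock: 4.0
eef_pos: [536.4, 230.6, 142.8]
tool_rot: [0.397, 1.567, 0.157]
force: [-0.2, -0.8, -0.1]
width: 55.4
t 4.0 pos [536.4 230.6 142.8] zyaw -0.2408 F [-0.2 -0.8 -0.1] w 55.4 shift [66.8 -2.4 -1.1] xdown [ 3.5e-03  6.0e-04 -1.0e+00]
rotvec [-0.0038  0.0033 -0.0014]
```

```bash
python3 -m handwheel '0.3 18 0 -1 -0.004 0.003 -0.001;0.3 22 0 0 0 0 0;0.3 22 0 0 0 0 0;0.3 6 0 0 0 0 0;0.3 0 0 0 0 0 0'; python3 - <<'E'
from h import *
to([535,228.5,76],-.237)
E
```

```text
clock: 4.5
eef_pos: [542.6, 234.5, 83.9]
tool_rot: [0.685, 1.553, 0.448]
force: [0.1, -0.3, 0.9]
width: 55.3
t 4.5 pos [542.6 234.5  83.9] zyaw -0.2374 F [ 0.1 -0.3  0.9] w 55.3 shift [ 7.7 -7.7 -6.1] xdown [ 0.0156  0.0075 -0.9999]
rotvec [-0.0003  0.0134 -0.0109]
```

```bash
python3 -m handwheel '0.3 2 -6 -5 0 0.013 -0.011;0.3 2 -1 -1 0 0 0;0.3 0 0 0 0 0 0;0.3 0 0 0 0 0 0'; python3 - <<'E'
from h import *
to([535,228.5,76],-.237)
E
```

```text
clock: 4.9
eef_pos: [537.0, 229.7, 84.1]
tool_rot: [0.6, 1.565, 0.362]
force: [0.7, -0.5, -0.2]
width: 55.6
t 4.9 pos [537.  229.7  84.1] zyaw -0.2377 F [ 0.7 -0.5 -0.2] w 55.6 shift [ 8.  -1.7 -1.7] xdown [ 0.005   0.0019 -1.    ]
rotvec [-0.0007  0.0045 -0.003 ]
```

```bash
python3 -m handwheel '0.3 7 -2 -2 0 0.0045 -0.003;0.3 2 0 0 0 0 0;0.3 0 0 0 0 0 0'; python3 - <<'E'
from h import *
from cell import get_image
to([535,228.5,76],-.237)
p=cam('wrist');img=get_image('wrist');cv2.imwrite('pics/w4.png',img)
crop(img,150,130,350,280,4,'pics/w4b.png')
print(proj(p,[535,228.5,122]))
E
```

```text
clock: 5.2
eef_pos: [534.8, 228.2, 74.8]
tool_rot: [0.806, 1.57, 0.568]
force: [-0.4, -0.2, 1.0]
width: 55.5
t 5.2 pos [534.8 228.2  74.8] zyaw -0.2379 F [-0.4 -0.2  1. ] w 55.5 shift [-1.2  0.3  0.1] xdown [ 4.e-04  3.e-04 -1.e+00]
rotvec [-0.0009  0.0004 -0.0004]
[[257.92677404 311.86404102]]
```

View pics/w4b.png

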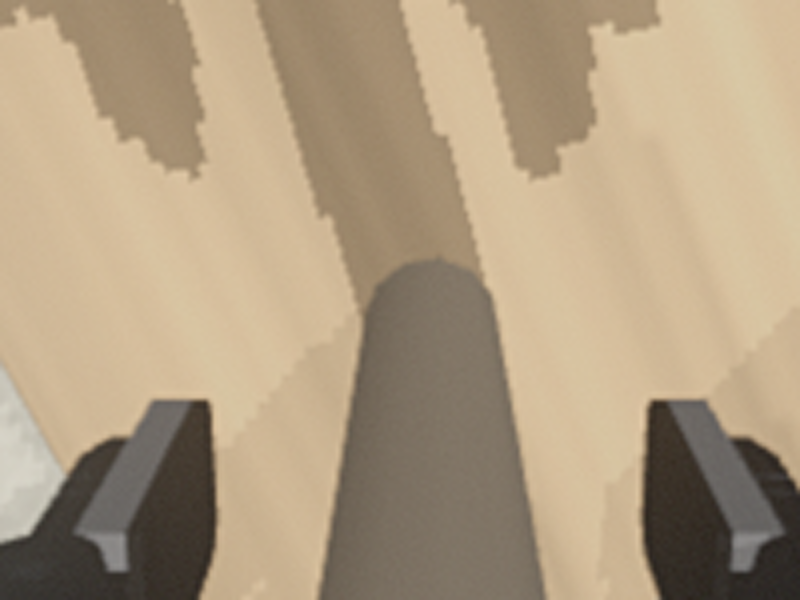

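```bash
python3 -m handwheel '-1 0 0 0 0 0 0;-1 0 0 0 0 0 0;-1 0 0 0 0 0 0;-1 0 0 0 0 0 0;-1 0 0 0 0 0 0;-1 0 0 0 0 0 0'; python3 - <<'E'
from h import *
from cell import get_image
to([535,228.5,76],-.237)
p=cam('wrist');img=get_image('wrist');cv2.imwrite('pics/w5.png',img)
crop(img,150,130,350,280,4,'pics/w5b.png')
E
```

```text
clock: 5.85
eef_pos: [534.8, 228.2, 74.8]
tool_rot: [0.758, 1.571, 0.521]
force: [-0.3, -0.0, -0.2]
width: 22.8
t 5.85 pos [534.8 228.2  74.8] zyaw -0.2378 F [-0.3 -0.  -0.2] w 22.8 shift [-1.2  0.3  0.2] xdown [ 2.e-04  1.e-04 -1.e+00]
rotvec [-0.0008  0.0002 -0.0002]
```

View pics/w5b.png

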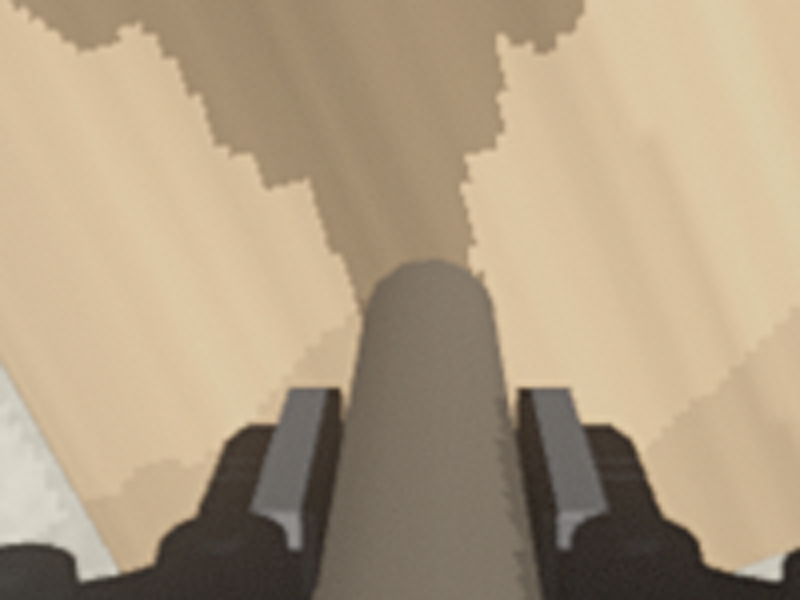

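```bash
python3 - <<'E'
from h import *
np.set_printoptions(precision=1,suppress=True)
p=cam('wrist');t=cam('top')
print('red',onz(t,174,244.5,110),'orange',onz(t,138,246,110))
s,M=st()
f=onz(p,257.1,194.6,12);print(f, 'tool frame foot backedge',M.T@(f-s['eef_pos']))
# other: silhouette tangents of foot -> predicted back edge pixel if axis at TCP
for dy in(-4,-2,0,2,4):
    a=np.linspace(0,2*np.pi,73);q=s['eef_pos']+(M[:,1]*dy); c=np.c_[q[0]+12*np.cos(a),q[1]+12*np.sin(a),0*a+12]
    print(dy,proj(p,c)[:,1].min())
to([500,5.5,110],-.237)
E
```

```text
red [380.3 192.7 110. ] orange [378.8 275.7 110. ]
[537.4 239.7  12. ] tool frame foot backedge [62.8 11.8 -0.1]
-4 199.7497241635491
-2 197.03561029996
0 194.30744178884922
2 191.5651091768723
4 188.80850187120748
t 5.9 pos [534.8 228.2  74.8] zyaw -0.2378 F [-0.2  0.3 -0.4] w 22.7 shift [ -35.2 -224.6   18.7] xdown [ 0.  0. -1.]
rotvec [-0.  0. -0.]
```

```bash
python3 -m handwheel '-1 -10 0 0 0 0 0;-1 -18 0 0 0 0 0;-1 -12 0 0 0 0 0;-1 0 0 0 0 0 0'; python3 - <<'E'
from h import *
to([500,5.5,110],-.237)
E
```

```text
clock: 6.3
eef_pos: [534.2, 228.1, 117.0]
tool_rot: [-2.583, 1.57, -2.82]
force: [0.2, -0.1, -0.1]
width: 22.5
t 6.3 pos [534.2 228.1 117. ] zyaw -0.2375 F [ 0.2 -0.1 -0.1] w 22.5 shift [   7.1 -224.4   19.1] xdown [-1.e-03 -3.e-04 -1.e+00]
rotvec [-0.0005 -0.0009  0.0006]
```

```bash
python3 -m handwheel '-1 0 -15 1 0 0 0;-1 0 -28 2 0 0 0;-1 0 -32 3 0 0 0;-1 0 -32 3 0 0 0;-1 0 -32 3 0 0 0;-1 0 -32 3 0 0 0;-1 0 -26 2 0 0 0;-1 0 -14 1 0 0 0;-1 0 0 0 0 0 0'; python3 - <<'E'
from h import *
from cell import get_image
to([500,5.5,90],-.237)
cv2.imwrite('pics/w6.png',get_image('wrist'))
cv2.imwrite('pics/s6.png',get_image('scene'))
crop(cv2.imread('pics/s6.png'),180,80,340,220,4,'pics/s6b.png')
E
```

```text
clock: 7.2
eef_pos: [493.7, 1.6, 113.3]
tool_rot: [-2.447, 1.559, -2.688]
force: [0.4, -0.3, -1.2]
width: 22.9
t 7.2 pos [493.7   1.6 113.3] zyaw -0.2413 F [ 0.4 -0.3 -1.2] w 22.9 shift [23.2  5.5  5.4] xdown [-0.0106 -0.0052 -0.9999]
rotvec [-0.0043 -0.0091  0.0075]
```

View pics/w6.png

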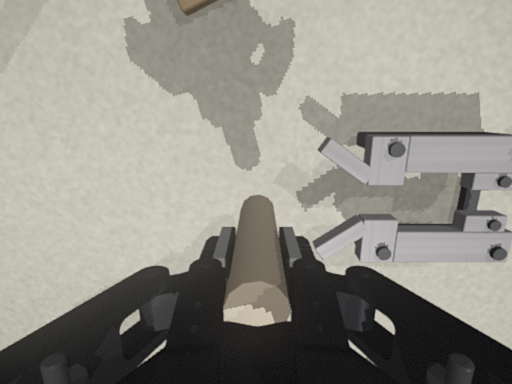

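View pics/s6b.png

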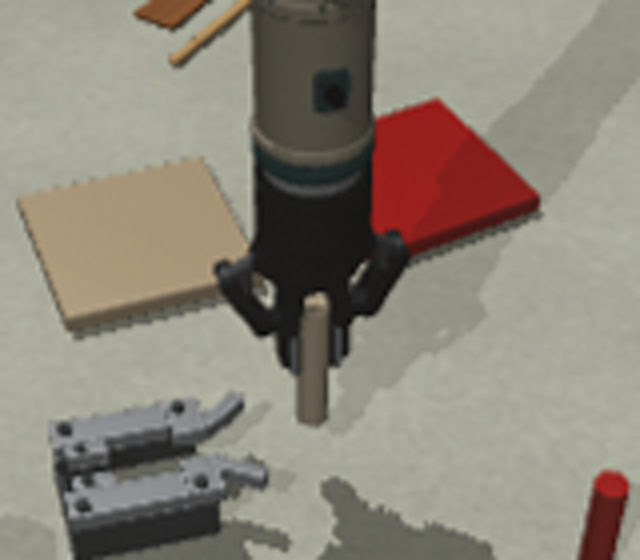

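```bash
python3 -m handwheel '-1 12 5 5 -0.004 -0.009 0.0075;-1 18 0 1 0 0 0;-1 10 0 0 0 0 0;-1 0 0 0 0 0 0;-1 0 0 0 0 0 0'; python3 - <<'E'
from h import *
from cell import get_image
to([500,5.5,67],-.237)
p=cam('wrist');img=get_image('wrist');cv2.imwrite('pics/w7.png',img);np.save('w7.npy',p,allow_pickle=True)
to([500,5.5,67],-.237)
crop(img,300,60,512,240,3.7,'pics/w7b.png')
crop(img,200,130,330,300,3.5,'pics/w7c.png')
E
```

```text
clock: 7.8
eef_pos: [503.2, 14.9, 72.6]
tool_rot: [1.167, 1.563, 0.941]
force: [-0.3, -0.2, -1.8]
width: 22.8
t 7.8 pos [503.2  14.9  72.6] zyaw -0.2253 F [-0.3 -0.2 -1.8] w 22.8 shift [ 5.5 -9.9 -1. ] xdown [ 0.0046  0.0063 -1.    ]
rotvec [ 0.0117  0.003  -0.0072]
t 7.85 pos [503.2  14.9  72.8] zyaw -0.2253 F [-0.7  0.9 -1. ] w 22.7 shift [  5.7 -10.   -1.1] xdown [ 0.0049  0.0065 -1.    ]
rotvec [ 0.0117  0.0033 -0.0074]
```

View pics/w7b.png

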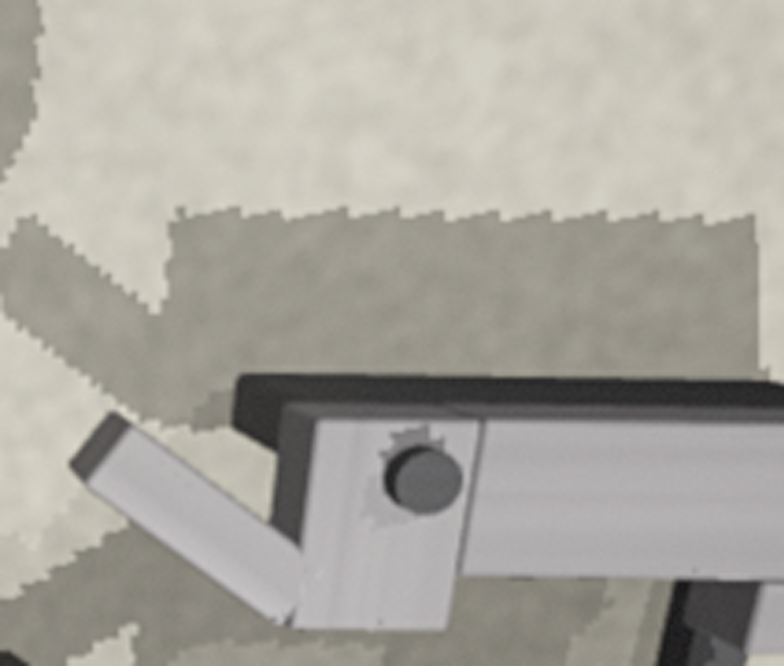

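View pics/w7c.png

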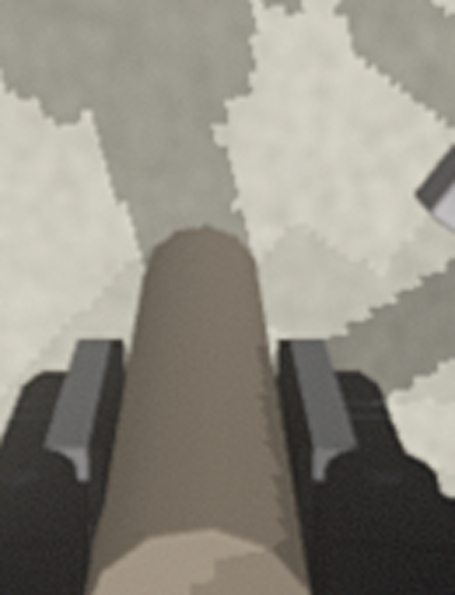

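```bash
python3 - <<'E'
from h import *
crop(cv2.imread('pics/w7.png'),300,140,512,300,3.7,'pics/w7d.png')
E
```

```text
(no output)
```

View pics/w7d.png

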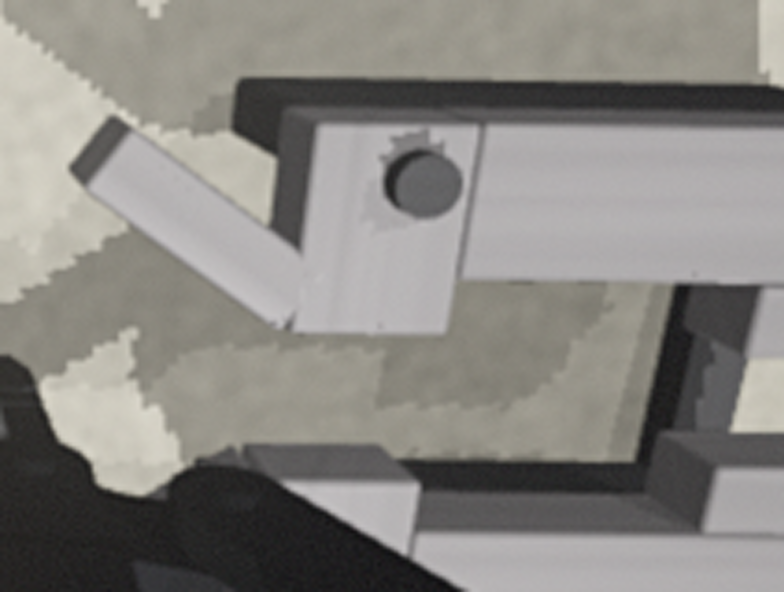

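```bash
cat > fit.py <<'E'
from h import *
def fit(p,px,g,s,x0,y0,z=50):
    c=lambda x,y,z=z: onz(p,(x+.5)/s-.5+x0,(y+.5)/s-.5+y0,z)[:2]
    w=np.array([c(*q) for q in px]);g=np.array(g,float)
    gc=g.mean(0);wc=w.mean(0)
    U,S,Vt=np.linalg.svd((g-gc).T@(w-wc)); Rm=(U@Vt).T
    o=wc-Rm@gc
    return np.arctan2(Rm[1,0],Rm[0,0]),o,(w-o)@Rm-g,Rm,c
E
python3 - <<'E'
from fit import *
np.set_printoptions(precision=2,suppress=True)
p=np.load('w7.npy',allow_pickle=True).item()
px=[(296,331),(447,333),(277,479),(419,484),(461,277),(413,531),(318,122)]
g=[(-40,12.75),(-15,12.75),(-40,-12.75),(-15,-12.75),(-15,22),(-15,-22),(-40,47.5)]
y,o,r,Rm,c=fit(p,px,g,3.7,300,140)
print(y,o);print(r)
for q in [(757,283),(703,533),(757,287),(745,358),(715,465),(703,532),(70,170)]: print((c(*q)-o)@Rm)
s,M=st();print('tcp in gauge', Rm.T@(s['eef_pos'][:2]-o))
E
```

```text
-0.24109309165821532 [607.9  -20.74]
[[ 0.77  0.43]
 [-0.48  0.43]
 [ 0.89  0.09]
 [-0.81 -0.5 ]
 [ 0.2   0.48]
 [-0.47  0.09]
 [-0.1  -1.02]]
[31.29 22.16]
[ 32.64 -21.61]
[31.45 21.51]
[32.34  9.63]
[31.82 -9.14]
[ 32.6  -21.43]
[-76.48  38.6 ]
tcp in gauge [-110.17    9.67]
```

```bash
cat >> h.py <<'E'
GO=np.array([607.8,-20.7]);GY=-0.240
def tg(gx,gy,z=67):
    c,s_=np.cos(GY),np.sin(GY); s,M=st(); d=s['eef_pos'][:2]-GO
    Rm=np.array([[c,-s_],[s_,c]])
    print('GAUGE tcp',(Rm.T@d).round(2),'z',s['eef_pos'][2].round(2),'F gauge',(Rm.T@s['force'][:2]).round(1))
    w=GO+Rm@[gx,gy]; to([w[0],w[1],z],GY)
E
python3 -c "
from h import *
tg(-100,0)"
```

```text
GAUGE tcp [-110.04    9.77] z 72.76 F gauge [-0.9  0.7]
t 7.85 pos [503.2  14.9  72.8] zyaw -0.2253 F [-0.7  0.9 -1. ] w 22.7 shift [  5.7 -10.    9.9] xdown [ 0.0049  0.0065 -1.    ]
rotvec [ 0.0147  0.0033 -0.0074]
```

```bash
python3 -m handwheel '-1 2 -5 5 0.014 0.003 -0.007;-1 2 -4 3 0 0 0;-1 0 0 0 0 0 0;-1 0 0 0 0 0 0'; python3 -c "
from h import *
tg(-90,0)"
```

```text
clock: 8.25
eef_pos: [510.7, 3.3, 70.0]
tool_rot: [0.145, 1.568, -0.096]
force: [-0.2, 0.1, 0.1]
width: 22.4
GAUGE tcp [-99.98   0.26] z 69.95 F gauge [-0.2  0.1]
t 8.25 pos [510.7   3.3  70. ] zyaw -0.2409 F [-0.2  0.1  0.1] w 22.4 shift [ 3.  -0.3 10. ] xdown [ 3.1e-03 -3.0e-04 -1.0e+00]
rotvec [-0.0009  0.0031 -0.0004]
```

```bash
python3 -m handwheel '-1 3 0 7 0 0.003 0;-1 0 0 8 0 0 0;-1 0 0 8 0 0 0;-1 0 0 0 0 0 0;-1 0 0 0 0 0 0'; python3 -c "
from h import *
tg(-60,0)"
```

```text
clock: 8.75
eef_pos: [535.9, -3.0, 66.9]
tool_rot: [0.838, 1.57, 0.596]
force: [-0.1, 0.4, -1.1]
width: 22.8
GAUGE tcp [-7.401e+01  7.000e-02] z 66.89 F gauge [-0.2  0.4]
t 8.75 pos [535.9  -3.   66.9] zyaw -0.2419 F [-0.1  0.4 -1.1] w 22.8 shift [-0.1 -0.  14. ] xdown [ 1.1e-03  7.0e-04 -1.0e+00]
rotvec [-0.0019  0.0009 -0.001 ]
```

Good tracking. On to just before the gap (x ≈ -54).

```bash
python3 -m handwheel '-1 0 0 7 -0.002 0.001 -0.001;-1 0 0 8 0 0 0;-1 0 0 4 0 0 0;-1 0 0 0 0 0 0;-1 0 0 0 0 0 0'; python3 - <<'E'
from h import *
tg(-40,0)
from cell import get_image
p=cam('wrist');img=get_image('wrist');np.save('w8.npy',p,allow_pickle=True)
cv2.imwrite('pics/w8.png',img)
crop(img,190,140,390,300,4,'pics/w8b.png')
E
```

```text
clock: 9.25
eef_pos: [555.9, -7.8, 66.8]
tool_rot: [-2.892, 1.57, -3.131]
force: [0.2, -0.1, -0.8]
width: 22.9
GAUGE tcp [-53.51   0.14] z 66.83 F gauge [ 0.2 -0.1]
t 9.25 pos [555.9  -7.8  66.8] zyaw -0.2395 F [ 0.2 -0.1 -0.8] w 22.9 shift [-0.2 -0.1 13.5] xdown [-5.e-04 -0.e+00 -1.e+00]
rotvec [ 0.0005 -0.0005  0.0001]
```

View pics/w8b.png

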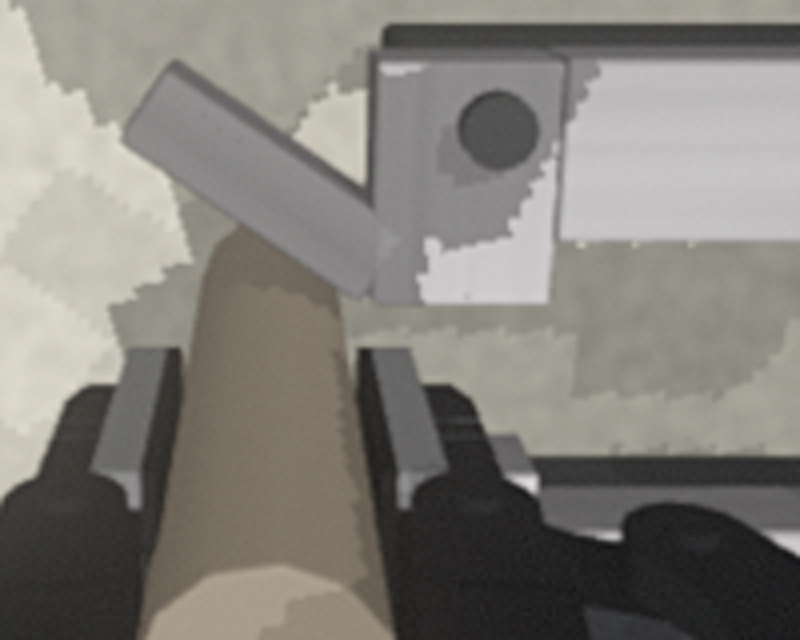

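```bash
python3 - <<'E'
from fit import *
np.set_printoptions(precision=2,suppress=True)
p=np.load('w8.npy',allow_pickle=True).item()
s,M=st()
for q in [(375,301),(549,303),(559,240),(780,241)]:
    w=onz(p,(q[0]+.5)/4-.5+190,(q[1]+.5)/4-.5+140,50); print(M.T@(w-s['eef_pos']))
E
```

```text
[16.83 13.26 14.36]
[16.82 12.96 38.3 ]
[16.82 22.02 39.08]
[16.81 21.87 69.02]
```

```bash
python3 -m handwheel '-1 0 0 4 0 0 0;-1 0 0 4 0 0 0;-1 0 0 4 0 0 0;-1 0 0 0 0 0 0'; python3 -c "
from h import *
tg(-27,0)"
```

```text
clock: 9.7
eef_pos: [567.9, -10.9, 66.9]
tool_rot: [-2.647, 1.57, -2.886]
force: [1.2, 0.5, -2.2]
width: 23.1
GAUGE tcp [-4.104e+01  3.000e-02] z 66.85 F gauge [1.  0.8]
t 9.7 pos [567.9 -10.9  66.9] zyaw -0.239 F [ 1.2  0.5 -2.2] w 23.1 shift [-0.2 -0.  14. ] xdown [-1.1e-03 -3.0e-04 -1.0e+00]
rotvec [ 0.001  -0.001   0.0006]
```

```bash
python3 -m handwheel '-1 0 0 4 0 -0.001 0;-1 0 0 4 0 0 0;-1 0 0 4 0 0 0;-1 0 0 0 0 0 0'; python3 -c "
from h import *
tg(-10,0)"
```

```text
clock: 10.1
eef_pos: [580.7, -14.1, 66.8]
tool_rot: [-1.578, 1.57, -1.817]
force: [-0.1, -0.7, -1.5]
width: 22.1
GAUGE tcp [-27.92  -0.09] z 66.75 F gauge [ 0.  -0.7]
t 10.1 pos [580.7 -14.1  66.8] zyaw -0.2392 F [-0.1 -0.7 -1.5] w 22.1 shift [-0.2  0.1 17.9] xdown [-2.e-04 -6.e-04 -1.e+00]
rotvec [ 0.0008 -0.      0.0006]
```

```bash
python3 -m handwheel '-1 0 0 4 0 0 0;-1 0 0 5 0 0 0;-1 0 0 5 0 0 0;-1 0 0 5 0 0 0;-1 0 0 5 0 0 0;-1 0 0 3 0 0 0;-1 0 0 0 0 0 0'; python3 -c "
from h import *
tg(10,0)"
```

```text
clock: 10.8
eef_pos: [609.6, -21.1, 66.7]
tool_rot: [-0.848, 1.57, -1.088]
force: [-0.3, 0.2, -1.6]
width: 22.7
GAUGE tcp [1.83 0.02] z 66.67 F gauge [-0.3  0.2]
t 10.8 pos [609.6 -21.1  66.7] zyaw -0.2393 F [-0.3  0.2 -1.6] w 22.7 shift [-0.3 -0.   8.2] xdown [ 2.e-04 -4.e-04 -1.e+00]
rotvec [0.0007 0.0003 0.0004]
```

Through the go gap without force. Approach the no-go gap slowly.

```bash
python3 -m handwheel '-1 0 0 4 0 0 0;-1 0 0 4 0 0 0;-1 0 0 4 0 0 0;-1 0 0 3 0 0 0;-1 0 0 0 0 0 0'; python3 -c "
from h import *
tg(22,0)"
```

```text
clock: 11.3
eef_pos: [625.1, -24.9, 66.6]
tool_rot: [-1.904, 1.57, -2.143]
force: [0.5, -0.5, -1.4]
width: 22.7
GAUGE tcp [17.85  0.04] z 66.56 F gauge [ 0.6 -0.4]
t 11.3 pos [625.1 -24.9  66.6] zyaw -0.2392 F [ 0.5 -0.5 -1.4] w 22.7 shift [-0.4 -0.   4.1] xdown [-3.e-04 -4.e-04 -1.e+00]
rotvec [ 0.0008 -0.0002  0.0005]
```

```bash
python3 -m handwheel '-1 0 0 2 0 0 0;-1 0 0 1.5 0 0 0;-1 0 0 1 0 0 0'; python3 -c "
from h import *
tg(25,0)"
```

```text
clock: 11.6
eef_pos: [629.4, -25.9, 66.5]
tool_rot: [-2.511, 1.57, -2.75]
force: [-0.3, -0.2, -0.3]
width: 22.9
GAUGE tcp [22.26  0.05] z 66.48 F gauge [-0.2 -0.2]
t 11.6 pos [629.4 -25.9  66.5] zyaw -0.2389 F [-0.3 -0.2 -0.3] w 22.9 shift [-0.5 -0.1  2.7] xdown [-1.e-03 -4.e-04 -1.e+00]
rotvec [ 0.0011 -0.0008  0.0006]
```

```bash
for i in 1; do python3 -m handwheel '-1 0 0 1 0 0 0'; done; python3 -c "
from h import *
tg(25,0)"
```

```text
clock: 11.7
eef_pos: [630.4, -26.2, 66.5]
tool_rot: [-2.568, 1.57, -2.807]
force: [0.0, 0.1, -1.1]
width: 22.7
GAUGE tcp [23.27  0.08] z 66.47 F gauge [0.  0.1]
t 11.7 pos [630.4 -26.2  66.5] zyaw -0.2389 F [ 0.   0.1 -1.1] w 22.7 shift [-0.5 -0.1  1.7] xdown [-1.1e-03 -4.0e-04 -1.0e+00]
rotvec [ 0.0011 -0.0009  0.0006]
```

```bash
python3 -m handwheel '-1 0 0 1 0 0 0'; python3 -c "
from h import *
tg(25,0)"
```

```text
clock: 11.8
eef_pos: [631.4, -26.4, 66.5]
tool_rot: [-2.574, 1.57, -2.813]
force: [-0.0, 0.3, -0.3]
width: 22.5
GAUGE tcp [24.31  0.09] z 66.48 F gauge [-0.1  0.3]
t 11.8 pos [631.4 -26.4  66.5] zyaw -0.2389 F [-0.   0.3 -0.3] w 22.5 shift [-0.5 -0.1  0.7] xdown [-1.1e-03 -4.0e-04 -1.0e+00]
rotvec [ 0.0011 -0.001   0.0006]
```

```bash
python3 -m handwheel '-1 0 0 0.7 0 0 0'; python3 -c "
from h import *
tg(25,0)"
```

```text
clock: 11.9
eef_pos: [632.1, -26.6, 66.5]
tool_rot: [-2.596, 1.569, -2.835]
force: [-0.3, 0.7, -0.4]
width: 22.5
GAUGE tcp [24.99  0.04] z 66.46 F gauge [-0.5  0.6]
t 11.9 pos [632.1 -26.6  66.5] zyaw -0.239 F [-0.3  0.7 -0.4] w 22.5 shift [-0.5 -0.   0. ] xdown [-1.3e-03 -4.0e-04 -1.0e+00]
rotvec [ 0.001  -0.0012  0.0007]
```

```bash
python3 -m handwheel '-1 0 0 0.7 0 0 0'; python3 -c "
from h import *
tg(25,0)"
```

```text
clock: 12.0
eef_pos: [632.4, -26.8, 66.4]
tool_rot: [-2.672, 1.568, -2.911]
force: [-1.9, -0.5, -0.6]
width: 22.9
GAUGE tcp [25.31 -0.1 ] z 66.35 F gauge [-1.7 -0.9]
t 12.0 pos [632.4 -26.8  66.4] zyaw -0.2389 F [-1.9 -0.5 -0.6] w 22.9 shift [-0.6  0.1 -0.3] xdown [-2.3e-03 -5.0e-04 -1.0e+00]
rotvec [ 0.0011 -0.0021  0.0011]
```

```bash
python3 -m handwheel '-1 0 0 0.7 0 0 0'; python3 -c "
from h import *
tg(25,0)"
```

```text
clock: 12.1
eef_pos: [632.6, -27.1, 66.2]
tool_rot: [-2.68, 1.567, -2.919]
force: [-1.1, 0.4, -0.6]
width: 22.5
GAUGE tcp [25.59 -0.32] z 66.22 F gauge [-1.1  0.1]
t 12.1 pos [632.6 -27.1  66.2] zyaw -0.2389 F [-1.1  0.4 -0.6] w 22.5 shift [-0.8  0.3 -0.6] xdown [-3.4e-03 -8.0e-04 -1.0e+00]
rotvec [ 0.0011 -0.0031  0.0015]
```

```bash
python3 -m handwheel '-1 0 0.2 2 0 -0.002 0'; python3 -c "
from h import *
tg(25,0)"
```

```text
clock: 12.2
eef_pos: [633.3, -27.6, 65.9]
tool_rot: [-2.507, 1.566, -2.746]
force: [-4.0, -0.3, 0.4]
width: 23.1
GAUGE tcp [26.44 -0.65] z 65.92 F gauge [-3.8 -1.3]
t 12.2 pos [633.3 -27.6  65.9] zyaw -0.2389 F [-4.  -0.3  0.4] w 23.1 shift [-1.1  0.7 -1.4] xdown [-0.0042 -0.0018 -1.    ]
rotvec [ 0.0011 -0.0037  0.0027]
```

```bash
python3 -m handwheel '-1 -0.5 0 3 0 -0.003 0'; python3 -c "
from h import *
tg(25,0)"
```

```text
clock: 12.3
eef_pos: [633.6, -27.9, 65.8]
tool_rot: [-2.585, 1.563, -2.823]
force: [-7.6, 3.4, 2.6]
width: 22.7
GAUGE tcp [26.8  -0.82] z 65.82 F gauge [-8.1  1.5]
t 12.3 pos [633.6 -27.9  65.8] zyaw -0.2389 F [-7.6  3.4  2.6] w 22.7 shift [-1.2  0.8 -1.8] xdown [-0.0069 -0.0023 -1.    ]
rotvec [ 0.0011 -0.0062  0.0039]
```

```bash
python3 -m handwheel '-1 -0.5 0.3 3 0 -0.003 0.001'; python3 -c "
from h import *
tg(25,0)"
```

```text
clock: 12.4
eef_pos: [633.7, -27.8, 65.8]
tool_rot: [-2.705, 1.561, -2.944]
force: [-7.1, 0.4, 3.3]
width: 22.3
GAUGE tcp [26.87 -0.74] z 65.76 F gauge [-7.  -1.3]
t 12.4 pos [633.7 -27.8  65.8] zyaw -0.2386 F [-7.1  0.4  3.3] w 22.3 shift [-1.2  0.7 -1.9] xdown [-0.0101 -0.002  -0.9999]
rotvec [ 0.0014 -0.0093  0.0043]
```

```bash
python3 -m handwheel '-1 -0.5 0.3 3.5 0 -0.005 0.002;-1 -0.5 0.2 3.5 0 -0.005 0.001'; python3 -c "
from h import *
tg(25,0)"
```

```text
clock: 12.6
eef_pos: [633.9, -27.8, 65.7]
tool_rot: [-2.804, 1.557, -3.042]
force: [-7.7, 1.8, 4.6]
width: 22.8
GAUGE tcp [27.09 -0.72] z 65.66 F gauge [-7.9 -0.1]
t 12.6 pos [633.9 -27.8  65.7] zyaw -0.238 F [-7.7  1.8  4.6] w 22.8 shift [-1.3  0.7 -2.1] xdown [-0.014  -0.0014 -0.9999]
rotvec [ 0.0021 -0.0133  0.0047]
```

```bash
python3 -m handwheel '-1 -1.5 0.3 4.2 0 -0.004 0.001;-1 -1.5 0.2 4.2 0 -0.004 0.001'; python3 -c "
from h import *
tg(25,0)"
```

```text
clock: 12.8
eef_pos: [634.1, -27.9, 66.0]
tool_rot: [-2.871, 1.548, -3.107]
force: [-5.8, 2.3, -2.6]
width: 22.8
GAUGE tcp [27.24 -0.74] z 66.0 F gauge [-6.2  0.9]
t 12.8 pos [634.1 -27.9  66. ] zyaw -0.2369 F [-5.8  2.3 -2.6] w 22.8 shift [-1.   0.7 -2.3] xdown [-2.320e-02 -8.000e-04 -9.997e-01]
rotvec [ 0.0032 -0.0224  0.0063]
```

```bash
python3 -m handwheel '-1 -0.7 0.3 3 0 -0.014 0.003'; python3 -c "
from h import *
tg(25,0)"
```

```text
clock: 12.9
eef_pos: [633.9, -27.8, 65.7]
tool_rot: [-2.839, 1.555, -3.076]
force: [-6.6, 0.2, 3.9]
width: 22.8
GAUGE tcp [27.07 -0.71] z 65.68 F gauge [-6.4 -1.4]
t 12.9 pos [633.9 -27.8  65.7] zyaw -0.2366 F [-6.6  0.2  3.9] w 22.8 shift [-1.3  0.7 -2.1] xdown [-0.0159 -0.001  -0.9999]
rotvec [ 0.0034 -0.0152  0.0048]
```

```bash
python3 -m handwheel '-1 -1 0.3 4 0 -0.014 0.003;-1 -1 0.3 4 0 -0.012 0.002'; python3 -c "
from h import *
tg(25,0)"
```

```text
clock: 13.1
eef_pos: [633.8, -27.8, 65.7]
tool_rot: [-2.577, 1.564, -2.813]
force: [-7.5, 1.1, 2.4]
width: 22.7
GAUGE tcp [26.93 -0.73] z 65.66 F gauge [-7.5 -0.7]
t 13.1 pos [633.8 -27.8  65.7] zyaw -0.2358 F [-7.5  1.1  2.4] w 22.7 shift [-1.3  0.7 -1.9] xdown [-0.0061 -0.0021 -1.    ]
rotvec [ 0.0042 -0.0055  0.0035]
```

```bash
python3 -m handwheel '-1 -1 0.3 4.5 0 -0.009 0.003;-1 -1 0.3 4.5 0 -0.009 0.002'; python3 -c "
from h import *
tg(25,0)"
```

```text
clock: 13.3
eef_pos: [633.8, -27.9, 65.7]
tool_rot: [-2.691, 1.565, -2.926]
force: [-8.8, 1.1, 3.3]
width: 22.7
GAUGE tcp [26.96 -0.78] z 65.66 F gauge [-8.8 -1. ]
t 13.3 pos [633.8 -27.9  65.7] zyaw -0.2349 F [-8.8  1.1  3.3] w 22.7 shift [-1.3  0.8 -2. ] xdown [-0.0058 -0.0013 -1.    ]
rotvec [ 0.0051 -0.0053  0.0026]
```

Steady. Hold it about a second at ~9–10 N with these rows.

```bash
python3 -m handwheel '-1 -1 0.3 5 0 -0.009 0.002;-1 -1 0.3 5 0 -0.009 0.002;-1 -1 0.3 5 0 -0.009 0.002'; python3 - <<'E'
from h import *
tg(25,0)
from cell import get_image
img=get_image('wrist');cv2.imwrite('pics/w9.png',img);crop(img,190,140,390,300,4,'pics/w9b.png')
E
```

```text
clock: 13.6
eef_pos: [633.9, -27.9, 65.6]
tool_rot: [-2.765, 1.562, -2.998]
force: [-9.3, 1.2, 4.1]
width: 22.4
GAUGE tcp [27.03 -0.76] z 65.59 F gauge [-9.4 -1. ]
t 13.6 pos [633.9 -27.9  65.6] zyaw -0.2333 F [-9.3  1.2  4.1] w 22.4 shift [-1.4  0.8 -2. ] xdown [-0.009  -0.0013 -1.    ]
rotvec [ 0.0067 -0.0084  0.0034]
```

View pics/w9b.png

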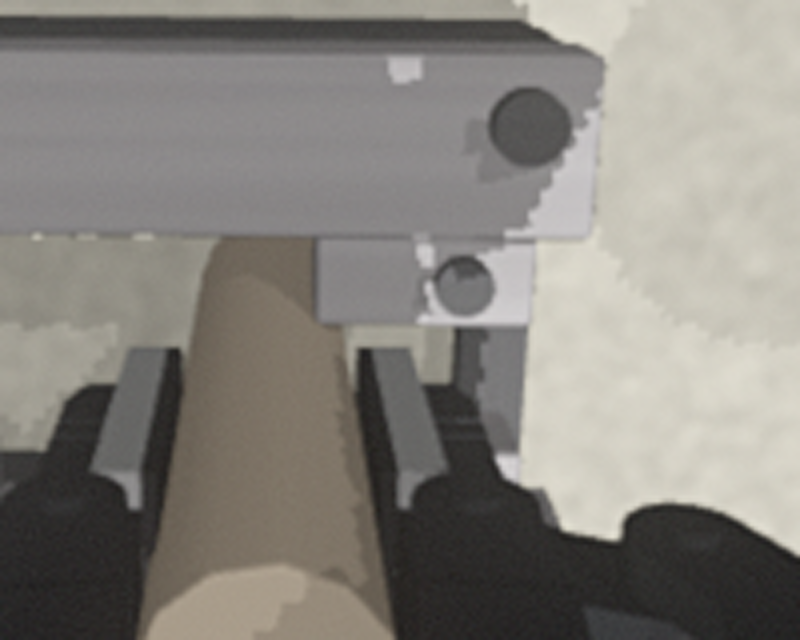

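```bash
python3 -m handwheel '-1 -1 0.3 5 0.002 -0.011 0.002;-1 -1 0.3 5 0.002 -0.011 0.002;-1 -1 0.3 5 0.002 -0.011 0.002;-1 -1 0.3 5 0.002 -0.011 0.002'; python3 -c "
from h import *
tg(25,0)"
```

```text
clock: 14.05
eef_pos: [633.9, -27.8, 65.6]
tool_rot: [-2.366, 1.564, -2.606]
force: [-10.4, 1.3, 3.6]
width: 22.8
GAUGE tcp [27.   -0.74] z 65.59 F gauge [-10.4  -1.2]
t 14.05 pos [633.9 -27.8  65.6] zyaw -0.2393 F [-10.4   1.3   3.6] w 22.8 shift [-1.4  0.7 -2. ] xdown [-0.0055 -0.0033 -1.    ]
rotvec [ 0.0007 -0.0046  0.0045]
```

```bash
python3 -m handwheel '-1 -1 0.3 5 0.002 -0.011 0.002;-1 -1 0.3 5 0.002 -0.011 0.002;-1 -1 0.3 5 0.002 -0.011 0.002;-1 -1 0.3 5 0.002 -0.011 0.002'; python3 -c "
from h import *
tg(12,0)"
```

```text
clock: 14.45
eef_pos: [633.8, -27.7, 65.6]
tool_rot: [-1.654, 1.565, -1.899]
force: [-10.7, 1.6, 3.4]
width: 23.0
GAUGE tcp [26.92 -0.62] z 65.56 F gauge [-10.8  -1. ]
t 14.45 pos [633.8 -27.7  65.6] zyaw -0.2449 F [-10.7   1.6   3.4] w 23.0 shift [ -1.4   0.5 -14.9] xdown [-0.0019 -0.0054 -1.    ]
rotvec [-0.0049 -0.0005  0.0057]
```

```bash
python3 -m handwheel '-1 -1 0 -3 0 0 0;-1 0 0 -5 0 0 0;-1 0 0.3 -6 0 0 0.004;-1 0 0 -5 0 0 0;-1 0 0 -4 0 0 0;-1 0 0 0 0 0 0'; python3 -c "
from h import *
tg(0,0)"
```

```text
clock: 15.05
eef_pos: [612.4, -21.0, 67.3]
tool_rot: [0.174, 1.566, -0.071]
force: [-0.4, 0.7, -1.0]
width: 22.6
GAUGE tcp [4.54 0.84] z 67.31 F gauge [-0.6  0.6]
t 15.05 pos [612.4 -21.   67.3] zyaw -0.2445 F [-0.4  0.7 -1. ] w 22.6 shift [ 0.3 -0.9 -4.5] xdown [ 5.1e-03 -4.0e-04 -1.0e+00]
rotvec [-0.0045  0.005  -0.0009]
```

```bash
python3 -m handwheel '-1 -4 -0.7 3 -0.004 0.005 0;-1 -14 0 0 0 0 0;-1 -18 0 0 0 0 0;-1 0 0 0 0 0 0'; python3 -c "
from h import *
tg(8,0,150)"
```

```text
clock: 15.45
eef_pos: [616.9, -22.7, 106.4]
tool_rot: [0.708, 1.568, 0.468]
force: [0.0, 0.3, -0.2]
width: 23.0
GAUGE tcp [9.33 0.21] z 106.41 F gauge [-0.1  0.3]
t 15.45 pos [616.9 -22.7 106.4] zyaw -0.2404 F [ 0.   0.3 -0.2] w 23.0 shift [-43.6  -0.1  -1.2] xdown [ 0.0021  0.001  -1.    ]
rotvec [-0.0004  0.0018 -0.0015]
```

```bash
python3 -m handwheel '-1 -12 0 -1 0 0.002 -0.001;-1 -20 0 0 0 0 0;-1 -16 0 0 0 0 0;-1 0 0 0 0 0 0'; python3 - <<'E'
from h import *
tg(8,0,150)
to([499,-288,150],-.24-.3)
from cell import get_image
img=get_image('scene');cv2.imwrite('pics/s10.png',img);crop(img,140,70,300,230,4,'pics/s10b.png')
E
```

```text
clock: 15.85
eef_pos: [616.0, -22.8, 157.7]
tool_rot: [1.901, 1.57, 1.66]
force: [0.9, 1.4, -1.4]
width: 22.8
GAUGE tcp [ 8.44 -0.05] z 157.71 F gauge [0.5 1.6]
t 15.85 pos [616.  -22.8 157.7] zyaw -0.2408 F [ 0.9  1.4 -1.4] w 22.8 shift [ 7.7  0.  -0.4] xdown [-0.e+00  5.e-04 -1.e+00]
rotvec [-0.0008 -0.0002 -0.0005]
t 15.85 pos [616.  -22.8 157.7] zyaw -0.2408 F [ 0.9  1.4 -1.4] w 22.8 shift [   7.6 -285.5  -50.4] xdown [-0.e+00  5.e-04 -1.e+00]
rotvec [ 2.992e-01 -2.000e-04 -4.000e-04]
```

View pics/s10b.png

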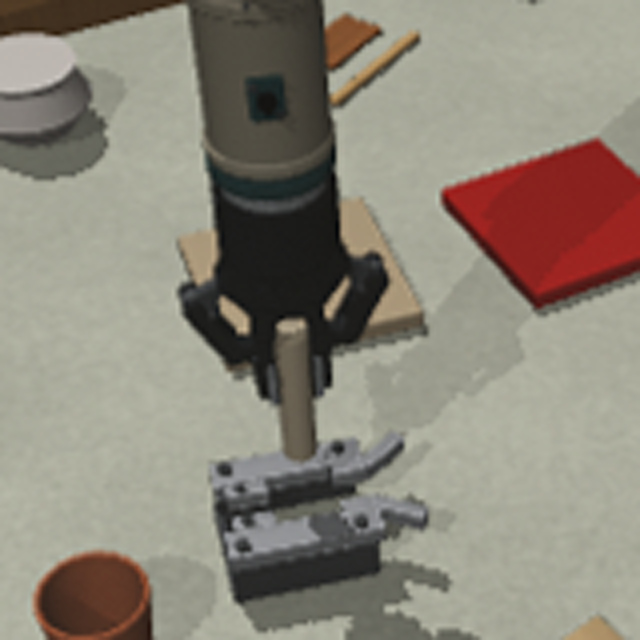

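```bash
python3 -m handwheel '-1 0 -18 -3 0 0 0;-1 0 -30 -5 0 0 0;-1 0 -34 -6 0 0 0;-1 0 -34 -6 0 0 0;-1 0 -34 -6 0 0 0;-1 0 -34 -6 0 0 0;-1 0 -34 -6 0 0 0;-1 0 -30 -5 0 0 0;-1 0 -15 -3 0 0 0;-1 0 0 0 0 0 0'; python3 -c "
from h import *
to([499,-288,110],-.24)"
```

```text
clock: 16.9
eef_pos: [498.8, -273.5, 146.5]
tool_rot: [2.968, 1.553, 2.731]
force: [0.3, 0.3, -1.3]
width: 22.8
t 16.9 pos [ 498.8 -273.5  146.5] zyaw -0.2368 F [ 0.3  0.3 -1.3] w 22.8 shift [ 36.4 -14.2   4.2] xdown [-0.0159  0.0069 -0.9999]
rotvec [ 0.0031 -0.0171 -0.003 ]
```

```bash
python3 -m handwheel '-1 0 -10 5 0.003 -0.017 -0.003;-1 10 -3 0 0 0 0;-1 20 0 0 0 0 0;-1 14 0 0 0 0 0;-1 0 0 0 0 0 0;-1 0 0 0 0 0 0'; python3 - <<'E'
from h import *
to([499,-288,81],-.24)
from cell import get_image
p=cam('wrist');img=get_image('wrist');cv2.imwrite('pics/w11.png',img)
crop(img,150,130,350,280,4,'pics/w11b.png')
E
```

```text
clock: 17.5
eef_pos: [503.5, -282.1, 97.9]
tool_rot: [1.378, 1.567, 1.145]
force: [0.4, -0.2, -0.9]
width: 22.7
t 17.5 pos [ 503.5 -282.1   97.9] zyaw -0.2325 F [ 0.4 -0.2 -0.9] w 22.7 shift [16.9 -6.8 -3. ] xdown [ 0.0018  0.0039 -1.    ]
rotvec [ 0.0075  0.0008 -0.0042]
```

View pics/w11.png

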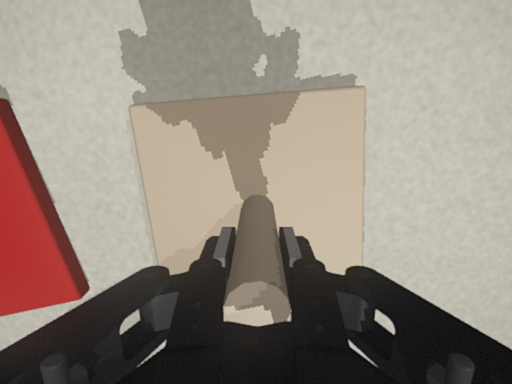

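```bash
python3 -m handwheel '-1 5 -4 -1 0.004 0.001 -0.004;-1 5 0 0 0 0 0;-1 1 0 0 0 0 0;-1 0 0 0 0 0 0'; python3 -c "
from h import *
to([499,-288,81],-.24)"
```

```text
clock: 17.95
eef_pos: [502.8, -285.9, 87.7]
tool_rot: [-0.226, 1.568, -0.461]
force: [0.7, -0.9, -1.4]
width: 22.8
t 17.95 pos [ 502.8 -285.9   87.7] zyaw -0.2359 F [ 0.7 -0.9 -1.4] w 22.8 shift [ 6.6 -3.  -3.2] xdown [ 0.0025 -0.0013 -1.    ]
rotvec [0.0041 0.0028 0.0006]
```

```bash
python3 -m handwheel '-1 2.5 0 0 0 0.0028 0;-1 2 0 0 0 0 0;-1 0 0 0 0 0 0'; python3 -c "
from h import *
to([499,-288,81],-.24)"
```

```text
clock: 18.25
eef_pos: [503.0, -286.1, 83.2]
tool_rot: [-1.009, 1.57, -1.245]
force: [-0.4, 0.8, -1.0]
width: 22.7
t 18.25 pos [ 503.  -286.1   83.2] zyaw -0.2361 F [-0.4  0.8 -1. ] w 22.7 shift [ 2.2 -2.8 -3.5] xdown [ 3.e-04 -9.e-04 -1.e+00]
rotvec [0.0039 0.0005 0.0008]
```

```bash
python3 -m handwheel '-1 0.8 0 0 0 0 0.001;-1 0.5 0 0 0 0 0'; python3 -c "
from h import *
to([499,-288,81],-.24)"
```

```text
clock: 18.45
eef_pos: [503.1, -286.1, 81.9]
tool_rot: [0.311, 1.57, 0.075]
force: [-0.2, -0.3, -1.4]
width: 22.6
t 18.45 pos [ 503.1 -286.1   81.9] zyaw -0.2361 F [-0.2 -0.3 -1.4] w 22.6 shift [ 0.9 -2.8 -3.6] xdown [ 8.e-04  1.e-04 -1.e+00]
rotvec [ 0.0039  0.0008 -0.0002]
```

```bash
python3 -m handwheel '-1 0.5 0 0 0 0 0;-1 0.5 0 0 0 0 0'; python3 -c "
from h import *
to([499,-288,81],-.24)"
```

```text
clock: 18.65
eef_pos: [503.2, -286.2, 80.9]
tool_rot: [0.234, 1.57, -0.002]
force: [0.1, 0.3, -0.5]
width: 22.6
t 18.65 pos [ 503.2 -286.2   80.9] zyaw -0.2362 F [ 0.1  0.3 -0.5] w 22.6 shift [-0.1 -2.8 -3.6] xdown [ 9.e-04 -0.e+00 -1.e+00]
rotvec [ 0.0038  0.0009 -0.0002]
```

```bash
python3 -m handwheel '-1 0.5 0 0 0 0 0'; python3 -c "
from h import *
to([499,-288,81],-.24)"
```

```text
clock: 18.75
eef_pos: [503.2, -286.2, 80.8]
tool_rot: [0.0, 1.57, -0.236]
force: [-1.6, 0.4, 6.7]
width: 23.0
t 18.75 pos [ 503.2 -286.2   80.8] zyaw -0.2363 F [-1.6  0.4  6.7] w 23.0 shift [-0.2 -2.7 -3.7] xdown [ 1.e-03 -2.e-04 -1.e+00]
rotvec [ 0.0037  0.001  -0.    ]
```

```bash
python3 -m handwheel '-1 -0.1 0 0 0 0 0;-0.2 0 0 0 0 0 0;0.1 0 0 0 0 0 0;0.3 0 0 0 0 0 0;0.4 0 0 0 0 0 0;0.4 0 0 0 0 0 0'; python3 - <<'E'
from h import *
to([503,-286,150],-.236)
from cell import get_image
img=get_image('wrist');cv2.imwrite('pics/w12.png',img)
crop(img,150,130,350,280,4,'pics/w12b.png')
E
```

```text
clock: 19.35
eef_pos: [503.8, -286.3, 81.1]
tool_rot: [-0.035, 1.569, -0.271]
force: [0.1, 0.4, 0.7]
width: 59.7
t 19.35 pos [ 503.8 -286.3   81.1] zyaw -0.2361 F [0.1 0.4 0.7] w 59.7 shift [-68.9   0.1  -0.7] xdown [ 2.1e-03 -6.0e-04 -1.0e+00]
rotvec [-0.0001  0.0022  0.0001]
```

View pics/w12b.png

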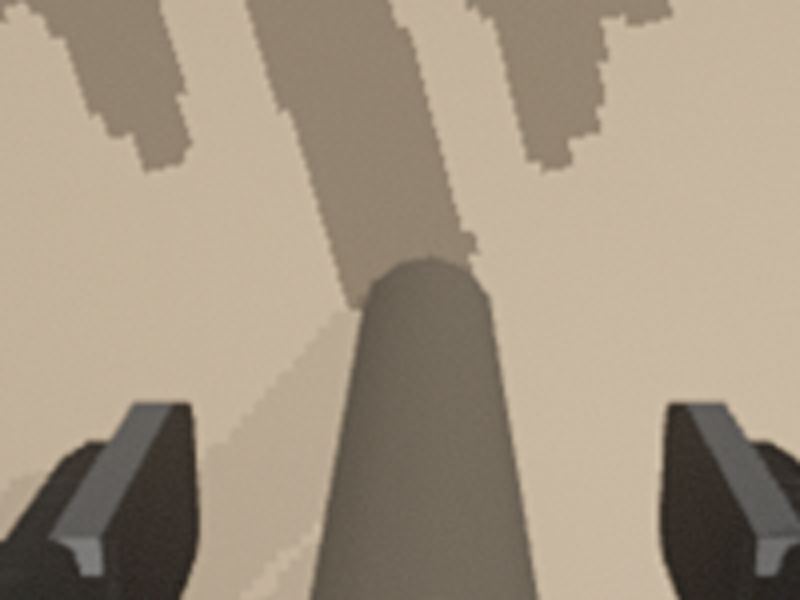

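Standing free between the open fingers. Retreat straight up.

```bash
python3 -m handwheel '0.4 -8 0 0 0 0.002 0;0.4 -20 0 0 0 0 0;0.4 -25 0 0 0 0 0;0.4 -30 0 0 0 0 0;0.4 -30 0 0 0 0 0;0.4 -20 0 0 0 0 0;0.4 0 0 0 0 0 0'; python3 -c "
from h import *
to([503,-286,220],-.236)"
```

```text
clock: 20.1
eef_pos: [503.7, -285.8, 221.5]
tool_rot: [2.644, 1.57, 2.409]
force: [0.7, -0.4, 0.1]
width: 59.8
t 20.1 pos [ 503.7 -285.8  221.5] zyaw -0.2351 F [ 0.7 -0.4  0.1] w 59.8 shift [ 1.5 -0.4 -0.6] xdown [-7.e-04  6.e-04 -1.e+00]
rotvec [ 0.0009 -0.0008 -0.0005]
```

```bash
python3 -m handwheel '0.4 0 20 0 0 0 0;0.4 0 30 0 0 0 0;0.4 0 30 0 0 0 0;0.4 0 20 0 0 0 0;0.4 0 0 0 0 0 0;0.4 0 0 0 0 0 0'; python3 - <<'E'
from h import *
from cell import get_image
for n in('scene','top','wrist'): cv2.imwrite(f'pics/{n}13.png',get_image(n))
to([503,-286,220],-.236)
crop(cv2.imread('pics/scene13.png'),120,70,370,330,2.3,'pics/s13b.png')
print(proj(cam('top'),[[503,-286,128],[503,-286,18]]))
E
```

```text
clock: 20.7
eef_pos: [525.4, -187.2, 219.7]
tool_rot: [-2.813, 1.567, -3.051]
force: [0.6, -0.8, -1.2]
width: 59.9
t 20.85 pos [ 525.5 -188.1  219.8] zyaw -0.2406 F [ 0.9  0.8 -0. ] w 59.9 shift [-1.000e-01 -1.004e+02  1.500e+00] xdown [-3.3e-03 -4.0e-04 -1.0e+00]
rotvec [-0.0046 -0.0031  0.0011]
[[380.56610617 185.88364231]
 [366.13149433 191.5669328 ]]
```

View pics/s13b.png

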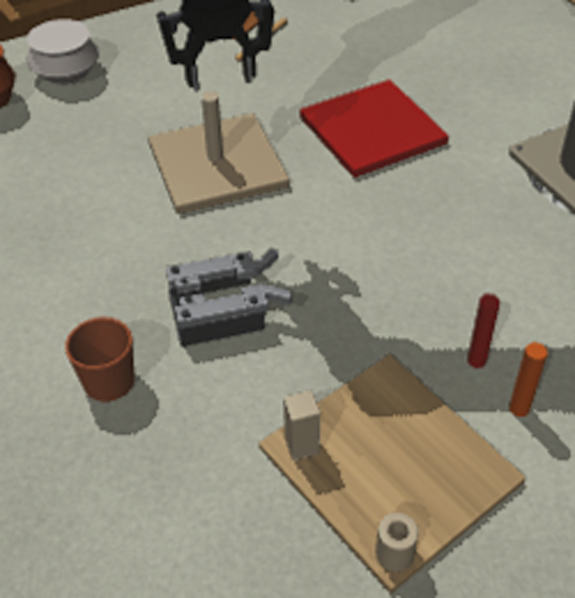

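View pics/top13.png

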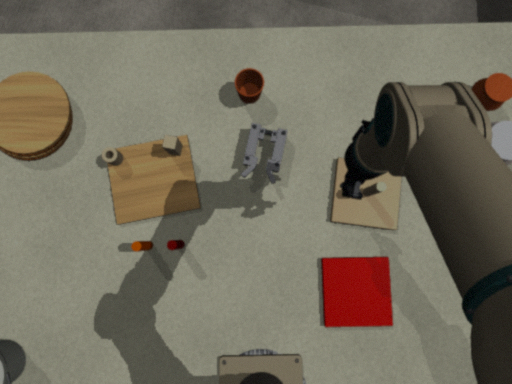

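View pics/wrist13.png

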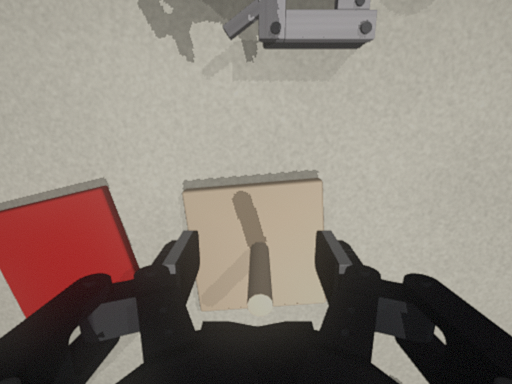

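The pictures show the post upright on the cream shelf: top pixel about (380,187), predicted (380.6,185.9). The cup, square post, tube and look-alikes haven't moved, and the gripper is clear.

```bash
python3 -c "
from cell import ctrl
print(ctrl.finish_job(), ctrl.read_state()['clock'])"
```

```text
the job is handed in; nothing more can be done
the job is handed in; nothing more can be done
```

The post passed the check: it went through the go gap freely and was stopped at the no-go gap. It now stands upright and free on the cream kiln shelf. The job took about 21 s and is handed in.

- **Go gap:** while holding the post upright I pushed it through the flared mouth and the gap. The readings during this showed no more than about 1–2 N of side force.
- **No-go gap:** the post first touched at gauge x ≈ 25 mm, as expected for a jaw face measured at about 32 mm. I built the push up over about a second at 4–9 N. I then held it at about 9–11 N for 1.1 s. The highest reading on the gauge was about 11 N.
- **Drift while pressing:** the gripper crept about 2 mm forward, 0.7 mm sideways and 1 mm down, and tilted by up to 0.023 rad. I corrected the tilt. Up to 4–5 N of vertical force also showed, probably friction at the plate. A picture taken during the push showed the post still stopped against the jaw.
- **Set down:** I lifted it out of the chamber and lowered it onto the shelf. It touched down with about 7 N at exactly the expected height.
- **Last checks:** all three cameras were checked after I backed away. The post is upright on the shelf, within a pixel or two of where it should be. The cup, the square post, the tube and the look-alikes appear unmoved, and the gripper is well clear. No check failed.

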